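# Stand a chassis guard at its balance point with an insulated rod

### The arm

A 6-joint arm with a two-finger parallel gripper is mounted at the origin on the work surface. World frame = base frame: x ahead of the robot, y to its left, z up, the work surface at z = 0. Lengths are in m, angles in degrees, forces in N, time in s.
With the tool pointing down it reaches from about 0.325 to 0.775 m from the base axis. Payload 5.5 kg.
Tool frame: the origin (TCP) lies at the centre of the arm's flange, where the gripper is bolted on; the fingertips stand 182 mm ahead of it and the grasp point (between the pads) lies 163 mm ahead of it; z points along the fingers, y is the direction in which the jaws open and shut (so a half turn about z gives the same grasp; the last joint's range is limited). The gripper opens to 88 mm and grips with 3 to 60 N. Pads are 20 mm wide; open, the fingers measure 115 mm over their backs; the gripper's body (75 mm by 178 mm) begins 61 mm behind the grasp point.
Start: joints at [-3.249, 5.22, 70.514, -0, 104.267, -3.249], TCP at [0.6, -0, 0.405] pointing down, gripper open.
Joint ranges: [-164.24, 164.24], [-49.07, 125.15], [9.68, 141.18], [-86.29, 266.29], [3.28, 154.24], [-151.56, 151.56]. Speed limits (degrees/s): [147.25, 147.25, 172.46, 180, 180, 180].

### API

Orientations are given as [roll, pitch, yaw] about the fixed x, y, z axes, in that order (R = Rz(yaw) Ry(pitch) Rx(roll)).
In Python, from station import r gives the robot as it stands. The module is installed in compiled form; this text tells all that it offers. Calls block until the motion is done:
- r.reach(position, orientation): joint-space move of the TCP to a pose.
- r.servo_line(position, rotation=None, speed=0.15): straight line of the TCP; rotation=None keeps the orientation; speed is the mean speed in m/s.
- r.move_joints(angles): joint-space move.
- r.let_go() and r.grab(squeeze=None): open the fingers fully, or close them until they stop; squeeze is the grip in N (None keeps the last).
- r.wait(seconds).
- r.inverse_kinematics(position, orientation): joint angles nearest the present ones, or None.
- r.sense(): the state.
- r.snapshot(name): name is "scene" or "side" or "wrist"; returns a dict with "frame" (400x640x3 uint8, red, green, blue), "fx", "fy", "cx", "cy" (pixels), "R" (3x3) and "t" (3): a world point X has camera coordinates R X + t. Camera axes: x right, y down, z forward; pixel columns grow to the right and rows downward; lengths in m; the calibration is good to about 2 mm. A picture is of the moment at which its call begins. There is no depth.
A pose or a line that the arm cannot do raises r.IKError and nothing moves.
- r.hand_in(): hands the job in, once; it reports no verdict.
The state is a dict: "clock": time; "joints": joint angles; "joint_vel": joint speeds; "joint_torque": joint torques, N m; "tcp_pos": TCP position; "orientation": TCP orientation; "contact_force": force on the tool from outside, world axes, zero at the start; "torque": the same for the moment, N m; "opening": finger opening in m.
Only numpy, scipy, OpenCV 4.12 (cv2) and the standard library are available. Lean on these libraries where they do the work, as an engineer would, in place of code of your own. Each camera call takes 0.05 s, during which the arm holds its last target. There are 200 camera calls.

### The job

The power-supply chassis on the bench may still be charged, so open its guard without touching the guard with the hand: take the insulated rod out of its rest by its black handle, push the rod's tip clean through the lift eye at the guard's corner from the outer side, and with the rod swing the guard up until it stands straight up at its balance point. Do not let it go over the top, and leave the other things on the bench where they are. Finish while still gripping the rod in the eye, holding the guard still and balanced without straining it.

Things in the scene. Friction and masses are not known exactly. Their poses are not given: they have to be found in the camera images.
- rod_handle (a point): Insulated rod, 70 g: black square handle 16 x 16 x 90 mm with a stiff white round rod, 6 mm diameter, out of its front end. This point is the handle's centre, 43 mm above the bench at the start. +y runs along the rod to the tip, x level across the handle (its flat sides face +x and -x), z up. It lies level in a wooden rest, lifts straight up, and the middle of the handle is free on both sides.
- rod_tip (a point): The round end of the white rod, on the handle's axis, 165 mm from the handle's centre (120 mm of bare rod). Axes as for rod_handle.
- rod_rest: Wooden rest fixed to the bench; origin on the bench under rod_handle, same axes. Base 60 mm wide (x), 190 mm long (y from -60 to 130 mm), 10 mm thick. Its two saddles hold the handle's rear (y -43 to -29 mm, up to 42 mm above the bench) and the white rod (y 103 to 117 mm, up to 45 mm high), each at most 34 mm wide.
- lift_eye (a point): Centre of a 14 mm round hole in the lift eye, an upright steel plate 26 x 26 mm, 5 mm thick, at the outer corner of the guard's free edge; 95 mm above the bench when shut. y runs along the hole, parallel to the hinge. The outer, free side is -y, so the rod enters moving along +y. Axes turn with the guard: shut, -x points from hinge to free edge and z up.
- guard_hinge (a point): Point on the guard's hinge axis, 125 mm from lift_eye in the plane across the hinge, 95 mm above the bench; it does not move. y runs along the hinge (as for lift_eye), x points away from the shut guard's free edge, z up.
- chassis: Open aluminium power-supply chassis fixed to the bench, 170 (x) x 220 mm (y), walls 55 mm high, parts inside up to 74 mm, the slatted guard hinged above it. Origin: centre of its underside. Shut, lift_eye is at x -70, y -90 mm, so 15 mm behind the front wall and 20 mm inside the -y side wall, 40 mm above their top edges.
- guard (a joint): Angle in rad of the slatted steel guard (200 mm wide, 114 mm from hinge to free edge, 4 mm thick, about 0.22 kg; hinge axis and eye lie in its plane): 0 = shut, level; 1.571 = straight up, its balance point; 2.5 = fallen open on the far stop. The hinge is nearly free: let go over about 0.03 rad from upright it falls. Opening lifts the eye and swings it towards +x of guard_hinge.
- big_board: Reddish-brown circuit board 110 x 130 mm lying flat with parts up to 36 mm high, a bystander; the origin is the centre of its underside.
- small_board: Reddish-brown circuit board 70 x 90 mm lying flat with parts up to 26 mm high, a bystander; the origin is the centre of its underside.
- capacitor: Blue cylindrical capacitor standing upright, 34 mm diameter, 45 mm high, a bystander; the origin is the centre of its underside.
- screwdriver: Screwdriver 190 mm long lying on the bench, a bystander.
- solder_reel: Grey flanged reel standing on its face, 56 mm diameter, 42 mm high, a bystander; the origin is the centre of its underside.
- parts_tray: Grey open parts tray 100 x 140 mm, 35 mm high, a bystander; the origin is the centre of its underside.
Not all that is in view belongs to the job. Of the things shaped like the part that bears rod_handle, the black one is meant.

How it is judged (in metres and radians):
On the way, in this order (a step that is already met when the one before it is completed fails the run):
1. the held rod's tip is through the lift eye from the outer side while the guard is still nearly shut (y of rod_tip in the frame of lift_eye above 0.01 m and x of rod_tip in the frame of lift_eye between -0.01 and 0.01 m and z of rod_tip in the frame of lift_eye between -0.01 and 0.01 m and angle between the y axis of rod_tip and the y axis of lift_eye, either way round below 0.2 rad and contact force between the fingers and rod above 2 N and value of joint guard below 0.3 rad), for 0.1 s.
2. the guard stands still at its balance point with the held rod through its eye (y of rod_tip in the frame of lift_eye above 0.01 m and x of rod_tip in the frame of lift_eye between -0.01 and 0.01 m and z of rod_tip in the frame of lift_eye between -0.01 and 0.01 m and angle between the y axis of rod_tip and the y axis of lift_eye, either way round below 0.2 rad and contact force between the fingers and rod above 2 N and value of joint guard between 1.451 and 1.691 rad and velocity of joint guard between -0.2 and 0.2 rad/s), for 0.4 s.
At the end, for the whole second after the job is handed in: Guard within 0.12 rad of upright, slower than 0.2 rad/s; rod gripped (over 2 N), its tip at least 10 mm through the eye from the outer side, within 10 mm and 0.2 rad of the hole's axis; rod loads the guard with under 4 N; hand off the guard (all of step 2 and contact force between rod and guard below 4 N and contact force between each of the arm, the fingers and guard below 0.2 N); the arm keeps its last pose, push and grip.
It fails at once if the hand or arm touches the guard (contact force between any of the arm, the fingers and guard above 0.5 N).
It fails at once if the guard goes over the top (past 1.95 rad) (value of joint guard above 1.95 rad).
It fails at once if another thing on the bench is pushed more than 20 mm (distance of any of big_board, small_board, capacitor, screwdriver, solder_reel, parts_tray from where it was at the start of the episode above 0.02 m).
It also fails if it takes over 58 s, if anything falls off the work surface, if the arm or the gripper's body presses on something with over 40 N, if the wrist force passes 120 N, or if a joint passes its speed limit or range.

## Working session

There is one attempt and no reset: what is moved stays moved. The work goes in short steps, each a Python script; the robot and the scene stay as the last script left them, time stands still between calls to the robot, and variables do not carry over. Pictures are saved under pics/ and viewed, about 8 in all and at most 12, crops included, and the job is handed in when it is done.

```bash
mkdir -p pics; cat > h.py <<'E'
from station import r
import numpy as np, cv2
def snap(n,f):
    s=r.snapshot(n); cv2.imwrite('pics/'+f+'.png',s['frame'][:,:,::-1])
    np.savez('pics/'+f+'.npz',**{k:np.array(v) for k,v in s.items()}); return s
def cam(f):
    return dict(np.load('pics/'+f+'.npz'))
def ray(s,u,v):
    R=s['R'];c=-R.T@s['t'];d=R.T@np.array([(u-s['cx'])/s['fx'],(v-s['cy'])/s['fy'],1]);return c,d/np.linalg.norm(d)
def onz(s,u,v,z):
    c,d=ray(s,u,v);return c+d*(z-c[2])/d[2]
def tri(*a):
    A=0;b=0
    for s,u,v in a:
        c,d=ray(s,u,v);P=np.eye(3)-np.outer(d,d);A=A+P;b=b+P@c
    return np.linalg.solve(A,b)
def proj(s,X):
    p=s['R']@np.asarray(X)+s['t'];return np.array([s['fx']*p[0]/p[2]+s['cx'],s['fy']*p[1]/p[2]+s['cy']])
E
python3 - <<'E'
from h import *
for n in('scene','side','wrist'):
    s=snap(n,n+'0'); print(n,-s['R'].T@s['t'],s['R'][2])
print(r.sense())
E
```

```text
scene [ 1.09188295 -0.51545442  0.75105936] [-0.55924247  0.5077774  -0.65529381]
side [0.19524311 1.11573581 0.9649021 ] [ 0.21106876 -0.76442493 -0.60918347]
wrist [0.60047983 0.07948746 0.38365321] [-0.00258939 -0.29223939 -0.95634169]
{'clock': 0.15, 'joints': array([-3.24725928e+00,  5.25299825e+00,  7.05656850e+01, -9.30721059e-04,
        1.04265814e+02, -3.24851233e+00]), 'joint_vel': array([ 0.14502604, -0.14837908, -0.13374801, -0.0543873 , -0.04904114,
        0.02462567]), 'joint_torque': array([ 1.35033202e-03, -4.47044814e+01, -4.06907630e+01,  6.99103042e-02,
        2.74600578e-02, -1.16549641e-04]), 'tcp_pos': array([6.00049534e-01, 7.55387058e-06, 4.03771927e-01]), 'orientation': array([-1.79915588e+02, -3.88726886e-03,  9.00010215e+01]), 'contact_force': array([ 0.02506652,  0.33574686, -0.04474329]), 'torque': array([-0.00839681, -0.01166427, -0.00105253]), 'opening': 0.08789175258940182}
```

View pics/scene0.png

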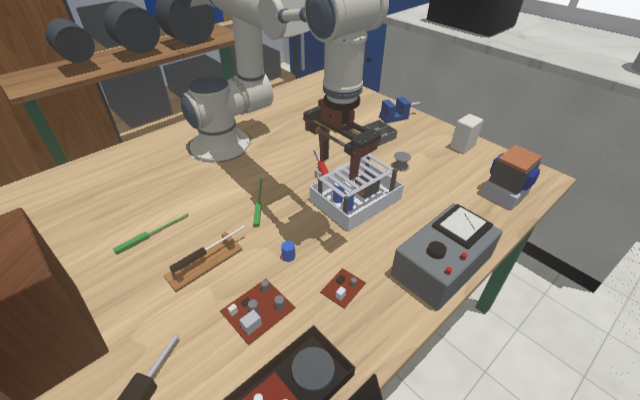

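View pics/side0.png

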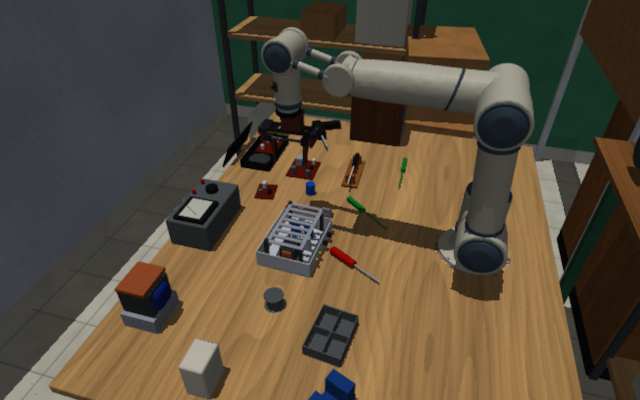

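Both images show the rest with its black handle at scene (188,262) and side (355,165). The chassis is at scene (355,190) and side (297,238). Lookalikes of the rod are green (130,243), green (257,215), red (322,165) and a large dark-handled tool at (140,385). I choose the black one in the wooden rest and check it in a close crop.

```bash
python3 - <<'E'
from h import *
a=cv2.imread('pics/scene0.png');b=cv2.imread('pics/side0.png')
f=lambda i,x,y:cv2.resize(i[y:y+75,x:x+100],(400,300),interpolation=cv2.INTER_CUBIC)
cv2.imwrite('pics/c1.png',np.vstack([np.hstack([f(a,155,215),f(a,305,150)]),np.hstack([f(b,310,135),f(b,250,200)])]))
E
```

```text
(no output)
```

View pics/c1.png

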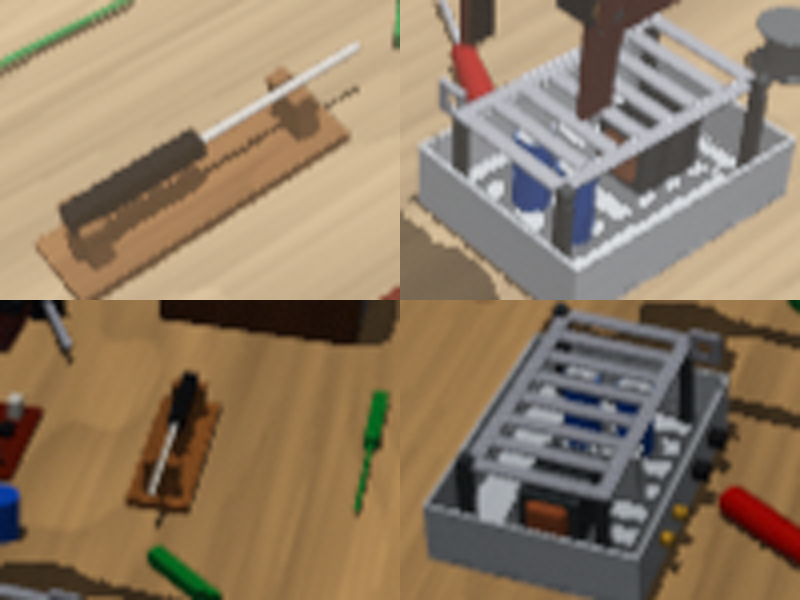

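```bash
python3 - <<'E'
from h import *
S=cam('scene0');D=cam('side0')
print('rear',onz(S,172,267.5,.043),'tip',onz(S,244.5,226.5,.043))
print('tip2',tri((S,244.5,226.5),(D,310+152/4,135+190/4)))
print('eye',tri((S,318,174),(D,326.8,211.5)), onz(S,318,174,.095),onz(D,326.8,211.5,.095))
# chassis top corners z=.055: scene crop
for n,u,v in(('a',420,145),('b',575,265),('c',795,140)): print(n,onz(S,305+(u-400)/4,150+v/4,.055))
for n,u,v in(('d',428,515),('e',632,575),('f',725,378)): print(n,onz(D,250+(u-400)/4,200+(v-300)/4,.055))
E
```

```text
rear [ 0.4515164 -0.3925482  0.043    ] tip [ 0.45236107 -0.18958195  0.043     ]
tip2 [ 0.45214167 -0.19056177  0.04440871]
eye [0.46545513 0.05888637 0.09716221] [0.4637446  0.06084469 0.095     ] [0.46590628 0.05596508 0.095     ]
a [0.45318599 0.03924147 0.055     ]
b [0.61656082 0.03311344 0.055     ]
c [0.63223456 0.24796617 0.055     ]
d [0.6241529  0.25792908 0.055     ]
e [0.46185481 0.27457619 0.055     ]
f [0.45370301 0.0434125  0.055     ]
```

```bash
python3 - <<'E'
from h import *
O=[180,0,90]
r.reach([.44,-.01,.36],O); snap('wrist','we1')
r.reach([.50,-.01,.36],O); snap('wrist','we2')
r.reach([.4515,-.375,.36],O); snap('wrist','wr1'); snap('scene','sc1'); snap('side','sd1')
print(r.sense()['clock'],r.sense()['tcp_pos'])
for f in('we1','we2'): print(f,proj(cam(f),[.465,.058,.095]))
print(proj(cam('wr1'),[.452,-.354,.043]),proj(cam('wr1'),[.452,-.19,.043]))
a=cv2.imread('pics/we1.png');b=cv2.imread('pics/we2.png');c=cv2.imread('pics/wr1.png')
f=lambda i:cv2.resize(i,(400,250),interpolation=cv2.INTER_AREA)
cv2.imwrite('pics/c2.png',np.vstack([np.hstack([f(a),f(b)]),np.hstack([f(c),0*f(c)])]))
E
```

```text
2.8333 [ 0.45214647 -0.37382742  0.36027808]
we1 [349.64019799 119.18026132]
we2 [276.17290055 119.42847601]
[320.36198823 164.25680074] [320.4001308  -19.64443211]
```

View pics/c2.png

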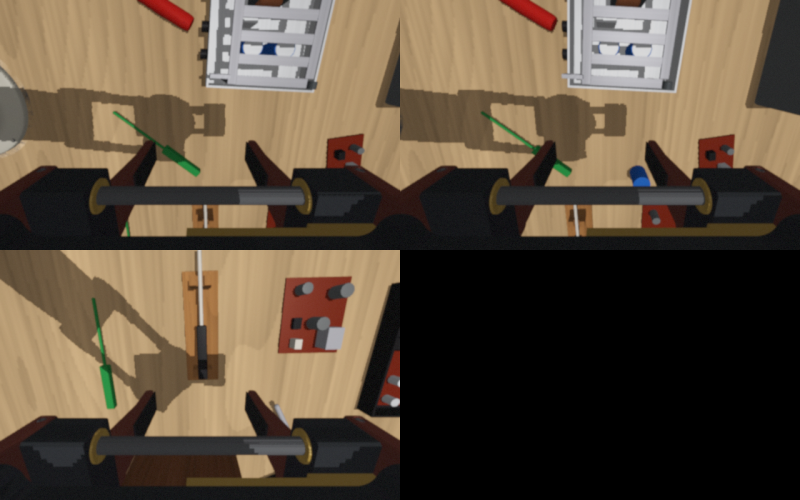

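The wrist views show the eye at the guard's lower-left corner, near full-resolution px (349,119) in we1 and (276,119) in we2, with the rod in wr1 at columns 315–330. Next I take close crops.

```bash
python3 - <<'E'
from h import *
a=cv2.imread('pics/we1.png');b=cv2.imread('pics/we2.png');c=cv2.imread('pics/wr1.png')
f=lambda i,x,y:cv2.resize(i[y:y+60,x:x+80],(400,300),interpolation=cv2.INTER_CUBIC)
g=cv2.resize(c[0:225,270:370],(267,600),interpolation=cv2.INTER_CUBIC)
cv2.imwrite('pics/c3.png',np.hstack([np.vstack([f(a,315,90),f(b,240,90)]),g]))
# handle/rod by row: dark mask and white mask
h=cv2.cvtColor(c,cv2.COLOR_BGR2HSV)
for y in range(0,220,15):
    w=np.where((h[y,290:350,1]<60)&(h[y,290:350,2]>110))[0]+290;k=np.where(h[y,290:350,2]<62)[0]+290
    print(y,(w.min(),w.max()) if len(w) else None,(k.min(),k.max()) if len(k) else None)
E
```

```text
0 (np.int64(316), np.int64(322)) None
15 (np.int64(316), np.int64(322)) None
30 (np.int64(316), np.int64(322)) None
45 (np.int64(317), np.int64(323)) None
60 (np.int64(317), np.int64(324)) None
75 (np.int64(318), np.int64(323)) None
90 (np.int64(318), np.int64(324)) None
105 (np.int64(318), np.int64(324)) None
120 (np.int64(319), np.int64(325)) None
135 None (np.int64(315), np.int64(328))
150 None (np.int64(316), np.int64(328))
165 None (np.int64(316), np.int64(329))
180 None (np.int64(316), np.int64(331))
195 None (np.int64(317), np.int64(331))
210 None None
```

View pics/c3.png

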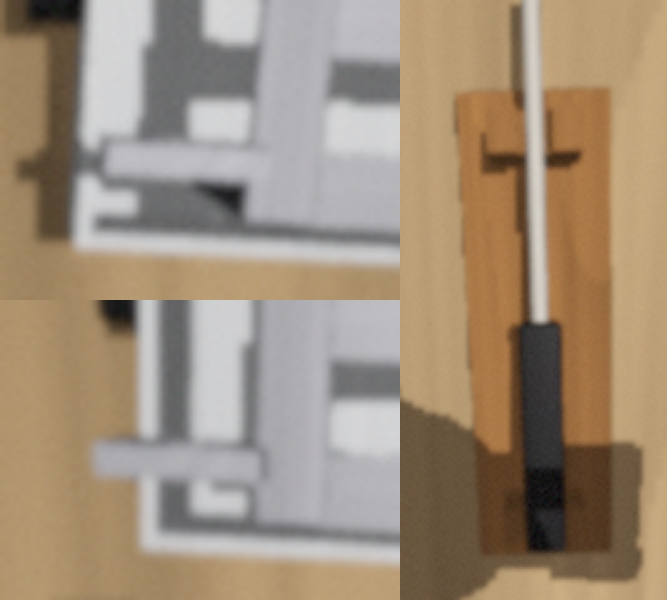

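```bash
python3 - <<'E'
from h import *
A=cam('we1');B=cam('we2');C=cam('wr1')
print('outer edge',onz(A,335.6,122,.082),onz(B,258.6,122,.108),'tri',tri((A,335.6,122),(B,258.6,122)))
print('free end',onz(A,368,122,.108),onz(B,293,122,.108),onz(A,368,122,.097),onz(B,293,122,.097))
# guard frame/chassis front-left corner + along edges
for u,v,z in((75,245,.055),):print('chassis corner A',onz(A,315+u/5,90+v/5,z))
print('B',onz(B,240+143/5,90+(548-300)/5,.055), 'A right',onz(A,500,144,.055),'Bright',onz(B,540-92,144,.055))
# guard free edge bar left edge direction
for u,v in((268,0),(245,220)): print('frame',onz(A,315+u/5,90+v/5,.097))
for y,u in((0,319.3),(45,320.3),(105,321.3),(120,322.3)): print('rod',onz(C,u,y+.5,.043))
for y,u in((135,322),(165,323),(195,324.5)): print('hnd',onz(C,u,y+.5,.051))
print('front of handle',onz(C,322,322/600*225,.051),'rear',onz(C,325,550/600*225,.051))
for n,f in(('scene','sc1'),('side','sd1')):
    print(n,proj(cam(f),[.452,-.19,.043]))
E
```

```text
outer edge [0.45411641 0.05502114 0.082     ] [0.45318671 0.05667142 0.108     ] tri [0.452861   0.05648752 0.1064681 ]
free end [0.47816934 0.05645196 0.108     ] [0.48000747 0.05666561 0.108     ] [0.4799339  0.05583611 0.097     ] [0.47895308 0.0560546  0.097     ]
chassis corner A [0.45025488 0.03734193 0.055     ]
B [0.45066291 0.03704009 0.055     ] A right [0.61753242 0.03232052 0.055     ] Bright [0.62588016 0.03277399 0.055     ]
frame [0.4792444 0.0805953 0.097    ]
frame [0.47706875 0.04614723 0.097     ]
rod [ 0.45101985 -0.20537965  0.043     ]
rod [ 0.45191934 -0.24178216  0.043     ]
rod [ 0.45291216 -0.29525288  0.043     ]
rod [ 0.45392848 -0.30960512  0.043     ]
hnd [ 0.45361929 -0.32358384  0.051     ]
hnd [ 0.45469318 -0.35368268  0.051     ]
hnd [ 0.45636053 -0.38569648  0.051     ]
front of handle [ 0.45359296 -0.30943574  0.051     ] rear [ 0.45694427 -0.39766958  0.051     ]
scene [244.28929146 226.50277189]
side [347.68652367 183.08767467]
```

```bash
cat >> h.py <<'E'
EYE=np.array([.4665,.0565,.095]); YAW=-2.3
yv=lambda w=YAW:np.array([-np.sin(np.radians(w)),np.cos(np.radians(w)),0])
xv=lambda w=YAW:np.array([np.cos(np.radians(w)),np.sin(np.radians(w)),0])
G=np.array([0,0,.163])
E
python3 - <<'E'
from h import *
H=np.array([.4540,-.3535,.043]);o=[180,0,91.7]
r.reach(H+G+[0,0,.07],o); r.servo_line(H+G,speed=.1)
r.grab(55); r.wait(.3); s=r.sense(); print(s['tcp_pos'],s['opening'],s['contact_force'])
r.servo_line(H+G+[0,0,.1],speed=.12)
T=EYE-.05*yv()-.165*yv()+[0,0,.05]
r.servo_line(T+G,[180,0,90+YAW],speed=.2)
r.servo_line(T+G-[0,0,.05],speed=.1); r.wait(.3)
s=r.sense(); print(s['clock'],s['tcp_pos'],s['orientation'],s['opening'],s['contact_force'])
ims=[]
for n in('scene','side','wrist'):
    c=snap(n,n+'2'); print(n,proj(c,EYE),proj(c,EYE-.05*yv())); ims.append(c['frame'][:,:,::-1])
f=lambda i,x,y:cv2.resize(i[y:y+75,x:x+100],(400,300),interpolation=cv2.INTER_CUBIC)
cv2.imwrite('pics/c4.png',np.vstack([np.hstack([f(ims[0],270,140),f(ims[1],290,170)]),np.hstack([cv2.resize(ims[2],(400,250)),cv2.resize(ims[0],(400,250))])]))
E
```

```text
[ 0.45399845 -0.3534864   0.2059839 ] 0.015348779062815652 [-0.31832924 -0.14989846 -0.54542031]
8.5833 [ 0.45801991 -0.15835915  0.25868332] [1.79936378e+02 2.40404129e-02 8.77052643e+01] 0.015486770582584262 [ 0.33348152  0.14526937 -0.39925429]
scene [317.52206861 175.06066022] [303.75859639 182.05908957]
side [326.57517494 211.56844088] [331.16167853 202.49004376]
wrist [ 318.72909619 -315.37198513] [ 319.05981263 -125.80450152]
```

View pics/c4.png

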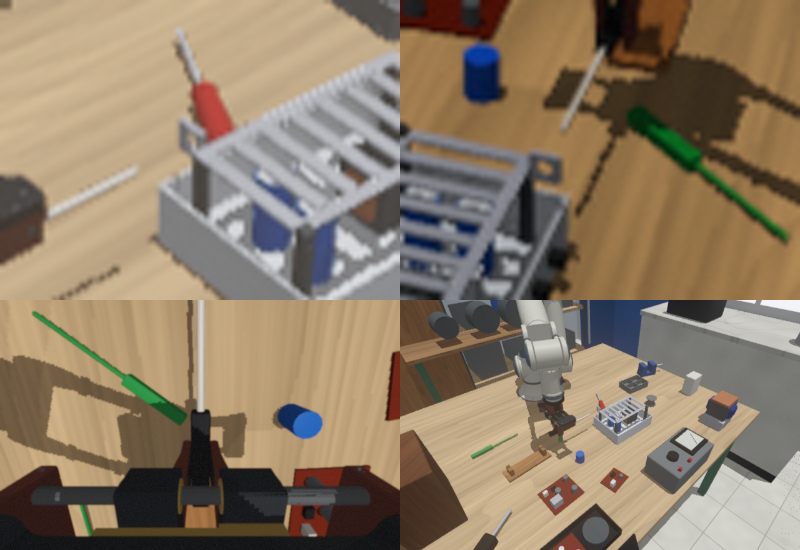

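The crops show the rod held with its tip at scene (303.7,182.5) and side (331.2,201.8). The eye hole is at scene (317.2,174.2) and side (326.7,212.5). I triangulate both in the same images, refining the pixels first.

```bash
python3 - <<'E'
from h import *
S=cam('scene2');D=cam('side2')
print('eye',tri((S,317.25,174.25),(D,326.75,212.5)),'tip',tri((S,303.75,182.5),(D,331.25,201.9)),'nominal tip',EYE-.05*yv())
f=lambda i,x,y:cv2.resize(i['frame'][y:y+30,x:x+40,::-1],(400,300),interpolation=cv2.INTER_NEAREST)
cv2.imwrite('pics/c5.png',np.hstack([f(S,290,162),f(D,310,193)]))
E
```

```text
eye [0.46405395 0.0591566  0.0944662 ] tip [0.46543723 0.00474433 0.09544038] nominal tip [0.46449341 0.00654028 0.095     ]
```

View pics/c5.png

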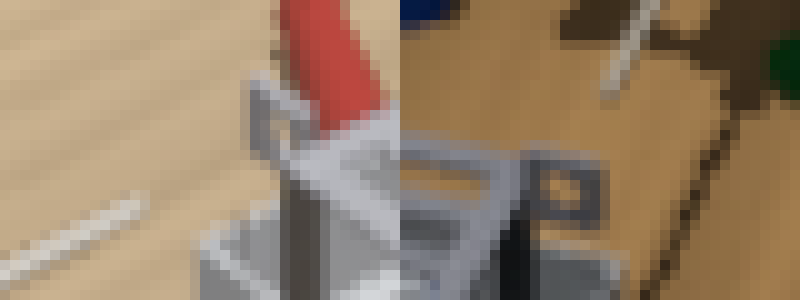

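The magnified crop shows the eye and tip residuals against the nominal model agreeing to about 1 px (about 3 mm). I bring the tip to just in front of the plate and compare again.

```bash
python3 - <<'E'
from h import *
S=cam('scene2');D=cam('side2')
print('eye',tri((S,317.7,174.1),(D,325.7,211.3)),'tip',tri((S,304,182),(D,330.3,202.2)))
T=EYE-.012*yv()-.165*yv()
r.servo_line(T+G,speed=.06); r.wait(.3); s=r.sense(); print(s['clock'],s['tcp_pos']-T-G,s['contact_force'])
S=snap('scene','scene3');D=snap('side','side3')
f=lambda i,x,y:cv2.resize(i['frame'][y:y+30,x:x+40,::-1],(400,300),interpolation=cv2.INTER_NEAREST)
cv2.imwrite('pics/c6.png',np.hstack([f(S,290,162),f(D,310,193)]))
E
```

```text
eye [0.46768088 0.05785338 0.09763454] tip [0.46670285 0.00647837 0.09610856]
9.8167 [-3.43862291e-05 -2.40974595e-04 -5.28721988e-05] [-0.32355844  0.22951233 -0.22515003]
```

View pics/c6.png

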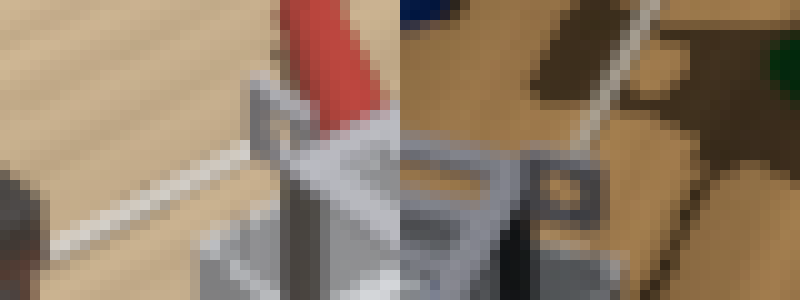

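The scene view shows the rod line passing about 1 px low of the hole centre and the side view shows them aligned. I raise the rod about 1.5 mm and insert, stopping on any axial force.

```bash
python3 - <<'E'
from h import *
E1=EYE+[0.0005,0,.0015]
r.servo_line(E1-.177*yv()+G,speed=.03); r.wait(.2)
f0=r.sense()['contact_force']
for d in range(-9,28,3):
    r.servo_line(E1+(d/1000-.165)*yv()+G,speed=.03)
    s=r.sense(); f=s['contact_force']-f0
    print(d,f.round(2),s['opening'].round(4))
    if f[1]<-2.5: break
r.wait(.3);s=r.sense();print(s['clock'],s['contact_force']-f0)
S=snap('scene','scene4');D=snap('side','side4')
f=lambda i,x,y:cv2.resize(i['frame'][y:y+30,x:x+40,::-1],(400,300),interpolation=cv2.INTER_NEAREST)
cv2.imwrite('pics/c7.png',np.hstack([f(S,295,160),f(D,310,193)]))
E
```

```text
Traceback (most recent call last):
AttributeError: 'float' object has no attribute 'round'
```

```bash
python3 - <<'E'
from h import *
E1=EYE+[0.0005,0,.0015]
f0=r.sense()['contact_force']
for d in range(-6,28,3):
    r.servo_line(E1+(d/1000-.165)*yv()+G,speed=.03)
    s=r.sense(); f=s['contact_force']-f0
    print(d,f.round(2),round(s['opening'],4))
    if f[1]<-2.5: break
r.wait(.3);s=r.sense();print(s['clock'],s['contact_force']-f0)
S=snap('scene','scene4');D=snap('side','side4')
f=lambda i,x,y:cv2.resize(i['frame'][y:y+30,x:x+40,::-1],(400,300),interpolation=cv2.INTER_NEAREST)
cv2.imwrite('pics/c7.png',np.hstack([f(S,295,160),f(D,310,193)]))
E
```

```text
-6 [-0.02  0.52  0.24] 0.0154
-3 [-0.14  0.66  0.37] 0.0159
0 [ 0.45 -0.17 -1.14] 0.0158
3 [-0.36  0.21 -0.07] 0.0162
6 [-0.   -0.21 -0.38] 0.0154
9 [-0.96 -0.21 -0.14] 0.0156
12 [-0.24  0.85 -0.4 ] 0.0156
15 [-0.23  0.95 -0.68] 0.0156
18 [-0.36 -0.28 -0.8 ] 0.0155
21 [ 0.21  0.3  -0.  ] 0.0154
24 [-0.41  0.25 -0.85] 0.0159
27 [-0.2  -0.4   0.66] 0.0156
13.9167 [-0.99619538  0.01980818  0.0928046 ]
```

View pics/c7.png

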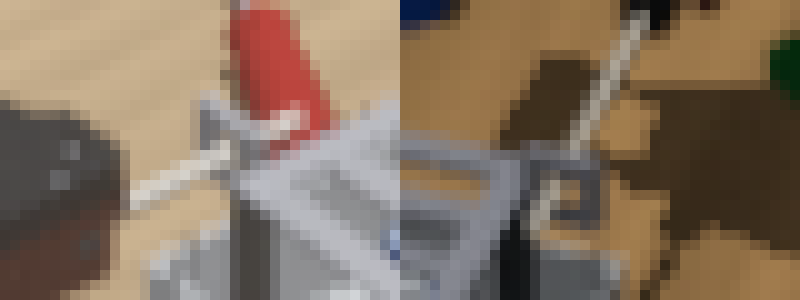

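Both views show the white rod out the far side of the plate, at scene (324,172) and side (364,214), with no axial force. Now I swing the guard up along the arc and monitor force.

```bash
cat >> h.py <<'E'
HG=EYE+[0.0005,0,.0007]+.125*xv()
def pose(a,rad=.125,dy=.027): return HG-rad*np.cos(a)*xv()+[0,0,rad*np.sin(a)]+(dy-.165)*yv()+G
E
python3 - <<'E'
from h import *
f0=r.sense()['contact_force']
for a in list(np.arange(.08,1.45,.08))+[1.48,1.53]:
    r.servo_line(pose(a),speed=.03 if a<1.3 else .015)
    s=r.sense(); f=s['contact_force']-f0; t=np.array([np.sin(a),0,np.cos(a)]);n=np.array([-np.cos(a),0,np.sin(a)])
    print(round(a,2),f.round(2),'tan %.2f rad %.2f'%(f@t,f@n))
    if np.linalg.norm(f)>8: break
r.wait(.3);s=r.sense();print(s['clock'],s['contact_force']-f0,s['opening'])
S=snap('scene','scene5');D=snap('side','side5')
c=HG+[0,0,.125]; print(proj(S,c),proj(D,c),proj(S,HG),proj(D,HG))
f=lambda i,x,y:cv2.resize(i['frame'][y:y+75,x:x+100,::-1],(400,300),interpolation=cv2.INTER_CUBIC)
p,q=proj(S,c).astype(int)-[50,30],proj(D,c).astype(int)-[50,30];print(p,q)
cv2.imwrite('pics/c8.png',np.hstack([f(S,*p),f(D,*q)]))
E
```

```text
0.08 [-0.57  0.79 -0.33] tan -0.37 rad 0.54
0.16 [-0.57  0.4   0.69] tan 0.59 rad 0.67
0.24 [-1.1   1.74  0.38] tan 0.11 rad 1.16
0.32 [-0.35  0.42 -0.09] tan -0.20 rad 0.30
0.4 [-0.8   0.32  0.41] tan 0.06 rad 0.90
0.48 [-0.06  0.48  0.16] tan 0.11 rad 0.12
0.56 [-1.02  0.33 -0.26] tan -0.76 rad 0.73
0.64 [0.84 0.35 0.43] tan 0.85 rad -0.42
0.72 [-0.64  0.32 -0.71] tan -0.96 rad 0.02
0.8 [-0.73  0.09 -0.31] tan -0.74 rad 0.29
0.88 [-0.78  0.56 -0.16] tan -0.71 rad 0.37
0.96 [-0.87  0.51  0.8 ] tan -0.26 rad 1.15
1.04 [-1.08  0.68 -0.19] tan -1.02 rad 0.38
1.12 [-1.56  0.43  0.63] tan -1.14 rad 1.24
1.2 [-0.43 -0.43  0.52] tan -0.22 rad 0.64
1.28 [-1.12  0.35  0.59] tan -0.90 rad 0.88
1.36 [-0.18  0.06  0.73] tan -0.02 rad 0.75
1.44 [0.12 0.62 0.55] tan 0.19 rad 0.53
1.48 [-0.29 -0.11  1.27] tan -0.17 rad 1.29
1.53 [0.25 0.38 1.26] tan 0.30 rad 1.25
24.7083 [-0.12195374 -0.05003749  1.37038066] 0.015360506918550464
[350.82726316 158.57662407] [288.0957293  171.36253284] [347.83214759 197.1949034 ] [289.55637162 203.73998138]
[300 128] [238 141]
```

View pics/c8.png

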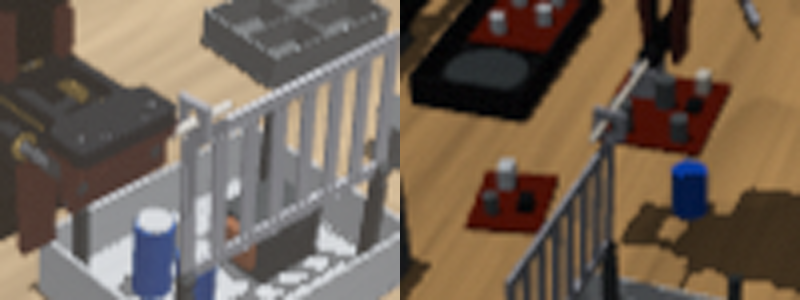

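The views show the guard standing nearly upright with the rod through the eye and out beyond it, at scene (350,155) and side (288,173). The hand is well clear. I finish the angle and probe vertical play to centre the rod in the hole.

```bash
python3 - <<'E'
from h import *
r.servo_line(pose(1.575),speed=.01)
def F():
    r.wait(.1);v=[]
    for _ in range(6): r.wait(.05);v.append(r.sense()['contact_force'])
    return np.mean(v,0).round(2)
print(0,F())
for dz in(.002,.003,.0045,0,-.002):
    r.servo_line(pose(1.575,.125+dz),speed=.01); f=F(); print(dz,f)
r.servo_line(pose(1.575,.125),speed=.01); print(F(),r.sense()['clock'])
E
```

```text
0 [ 0.28  0.15 -0.65]
0.002 [-0.28 -0.13 -0.43]
0.003 [ 0.33  0.1  -1.13]
0.0045 [-0.07 -0.03 -4.09]
0 [-0.02  0.26 -0.9 ]
-0.002 [-0.02 -0.11 -0.64]
[-0.22 -0.07 -0.63] 30.5167
```

```bash
python3 - <<'E'
from h import *
S=snap('scene','scene6');D=snap('side','side6')
f=lambda i,x,y:cv2.resize(i['frame'][y:y+45,x:x+60,::-1],(400,300),interpolation=cv2.INTER_CUBIC)
cv2.imwrite('pics/c9.png',np.hstack([f(S,320,140),f(D,265,155)]))
s=r.sense();print(s['clock'],s['opening'],s['contact_force'])
print(proj(S,HG+[0,0,.125]),proj(D,HG+[0,0,.125]))
E
```

```text
30.6167 0.015739400851951968 [ 0.63061827  0.47278966 -0.48516943]
[350.82726316 158.57662407] [288.0957293  171.36253284]
```

View pics/c9.png

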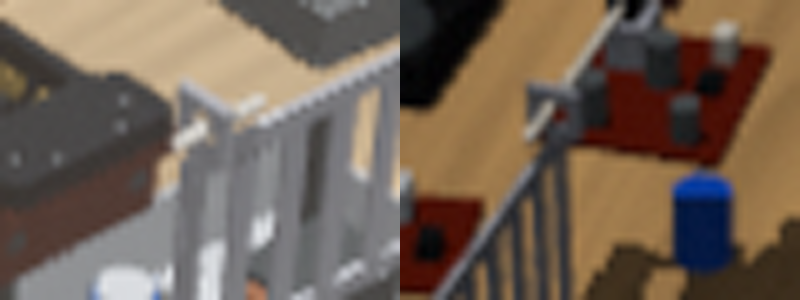

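The eye is at scene (350.7,157) and side (288.2,171.5). The upright prediction is (350.8,158.6) and (288.1,171.4), and the rod emerges beyond the plate.

```bash
python3 -c "
from station import r
r.hand_in(); print(r.sense()['clock'])"
```

```text
the job is handed in; nothing more can be done
the job is handed in; nothing more can be done
```

I took the black-handled rod from its rest, pushed its tip about 27 mm through the lift eye from the outer side, and swung the guard up along its hinge arc. I handed the job in at about 30.6 s, still gripping the rod in the eye; no verdict was reported.

- **Guard angle:** in the last pictures the eye is at scene (350.7,157) and side (288.2,171.5). That is within about 1.5 px of where it should be when upright. I judged the angle from the images and the commanded pose; I had no direct angle reading. I estimate it is within about 0.05 rad of upright.
- **Load on the guard:** moving the rod up and down showed contact only about 3.5 mm above its final height, with 4.1 N at the +4.5 mm probe step. At the final pose the reading was about 0.6 N, roughly the same as over the free part of that probe. The force readings carry about 0.5 N of noise.
- **Grip:** I closed with 55 N and the fingers read about 15.5 mm on the 16 mm handle throughout.
- **Disagreement:** before insertion, the scene camera put the rod about 1 px (roughly 3 mm) lower than the eye, while the side camera showed them aligned. I raised the rod 1.5 mm, and it went in without axial force.
- **Bystanders:** nothing was seen to be touched or moved, but I did not re-measure their positions at the end.

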